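# Get the pill bottle out from behind the spices and put the right jar in

### The arm

A 6-joint arm with a two-finger parallel gripper is mounted at the origin on a cart in front of the work surface, level with it; the furniture and walls round the work are solid. World frame = base frame: x ahead of the robot, y to its left, z up, the work surface at z = 0. Lengths are in m, angles in rad, forces in N, time in s.
With the tool pointing down it reaches from about 0.425 to 0.95 m from the base axis. Payload 3.5 kg.
Tool frame: the origin (TCP) lies between the finger pads; the fingertips stand 22 mm ahead of it and the grasp point (between the pads) lies 3 mm ahead of it (ctrl.nose_length is the z of the fingertips in the tool frame, in m); z points along the fingers, y is the line along which they close (so a half turn about z gives the same grasp; the last joint's range is limited). The gripper opens to 85 mm and grips with 20 to 120 N. Pads are 22 mm wide; open, the fingers measure 114 mm over their backs; the gripper's body (76 mm by 85 mm) begins 54 mm behind the grasp point. The pads swing forward as they close: fully open they stand 13 mm farther back than shut.
Start: joints at [-1.385, 0.286, 1.577, -0, 1.279, -0.15], TCP at [0.222, -0.637, 0.253] pointing down, gripper open.
Joint ranges: [-2.77, 2.77], [-0.9, 2.22], [0.21, 2.48], [-1.53, 4.67], [0.24, 2.81], [-2.84, 2.84]. Speed limits (rad/s): [2.79, 2.79, 3.14, 3.14, 3.14, 3.14].

### API

Orientations are given as a unit quaternion [x, y, z, w].
In Python, from plant import ctrl gives the robot as it stands. The module is installed in compiled form; this text tells all that it offers.
- The arm moves only by the tool send_rows, never from a script. Its argument "rows" is text: rows parted by semicolons, each of 7 numbers parted by spaces: the turn, a rotation vector about the tool's x, y, z in degrees, then the shift along the tool's x, y, z in mm, then the opening, from -1 (shut) to 1 (fully open). A call has 1 to 8 rows; each row is the pose to reach, as a shift and turn from the pose commanded when the call began, along the tool's axes at that moment; what a row does not reach only later rows make up. A row lasts 1/8 s, in which the tool goes at most 62.5 mm and 10.7 degrees, less where a joint would pass 70% of its speed; a pose out of reach is approached as far as the arm can. A call with a gripper value outside its range is refused whole. The fingers move at their own pace and stop on an object; "grip_force" is the grip in N (left out, the last holds). Time passes only in rows, so rows that repeat a pose let the fingers close. It gives the time, the measured TCP pose, the force, the opening and the grip force at its end, in the units of the state.
- ctrl.get_state(): the state, without advancing time (a new reading comes with each control period).
- ctrl.read_camera(name): name is "scene" or "top" or "wrist"; returns a dict with "color" (400x640x3 uint8, red, green, blue), "fx", "fy", "cx", "cy" (pixels), "extrinsics" (4x4, takes a point from world to camera coordinates). Camera axes: x right, y down, z forward; pixel columns grow to the right and rows downward; lengths in m; the calibration is good to about 2 mm. A picture is of the moment at which its call begins. There is no depth.
- ctrl.sign_off(): hands the job in; it is judged then, once.
Trained networks look in a picture, given as the dict that the camera call returned (one of the last four; its "shot" number tells which), for a name from the list of things; names that differ only in an ending like _2 or _b are one class to them, and where a whole thing is asked for, a point or a joint stands for the part that bears it (a point fixed in the world has none). Each returns a list of dicts, best first, with "p" (0 to 1); they miss things now and then, are a little off and sometimes report something else, mostly with a low value. They report only what shows in the picture. A call takes as long as a camera call.
- ctrl.look_for(picture, target): "position" ([x, y, z] in m, in the coordinates of the camera as it stood for that picture, good to about 4 mm: the middle of the surface that is visible of it).
The state is a dict: "time": time; "qpos": joint angles; "dq": joint speeds; "joint_efforts": joint torques, N m; "eef_pos": TCP position; "tcp_rot": TCP orientation; "contact_force": force on the tool from outside, world axes, zero at the start; "wrist_torque": the same for the moment, N m; "opening": opening from 0.0 (shut) to 1.0 (fully open); "finger_force": force on a finger pad.
Only numpy, scipy, OpenCV 4.12 (cv2) and the standard library are available. Lean on these libraries where they do the work, as an engineer would, in place of code of your own. Each camera call takes 0.05 s, during which the arm holds its last target. There are 200 camera calls.

### The job

A pill bottle has been left at the back (right-hand) end of the jar lane in the wooden organiser, where the black-capped jar belongs. Take out the chilli bottle and then the red-capped jar that stand in front of it and park both upright on the chopping board, then stand the pill bottle upright on the floor of the green tub and the black-capped jar where the pill bottle was. Last, put the red-capped jar and then the chilli bottle back just where they stood in the lane, everything upright, and leave the yellow-capped jar, the lemon and the garlic as they are.

Things in the scene. Friction and masses are not known exactly. Their poses are not given: they have to be found in the camera images.
- organiser: Fixed light-wood organiser 184x142x85 mm; origin centre of underside, x along it to its back end (to the robot's right, within 0.2 rad), y away from the robot. Floor and walls 6 mm. Far half: jar lane along x, inside 172x58 mm, midline y=+36 mm, sides 85 mm high, end boards 32. Places (within 3 mm): front x=-57, middle 0, back +57. Near half: bay, midline y=-32, wall 45 high
- board: brown wooden chopping board, fixed, 170 (x) x 140 (y) x 16 mm thick, with a 16 mm hanging hole at x = +67, y = +52 mm; empty at the start; origin at the centre of its underside, its top is at z = 16 mm
- tub: Fixed open green tub, rim 130 (x) x 175 (y) mm, 105 mm high, walls lean outward; origin centre of underside, y away from the robot. Floor at z=10 to 12 mm, free inside 84x120 mm at the floor, 110x150 near the rim. A black tape roll (58 mm across, 19 high) is fixed on its floor centred at y=-38 mm; the floor is free from y=-8 to +60 mm
- chilli_bottle: tall slim glass sauce bottle with a red cap, 47 mm diameter, 188 mm tall, about 0.23 kg, straight to 94 mm up, from there best taken as an even taper to 22 mm wide at the top; pinch it 130 to 170 mm up; starts in the front place of the lane; its base is round; origin at the centre of its underside, z up its axis
- red_jar: glass spice jar with a red cap and green label, 46 mm diameter, 109 mm tall, cap 44 mm wide from 88 to 109 mm up, about 0.11 kg; starts in the middle place of the lane; its base is round; origin at the centre of its underside, z up its axis
- pill_bottle: short white pill bottle with a blue ribbed cap, 44 mm diameter, 81 mm tall, cap from 63 mm up, about 0.11 kg; starts in the back place of the lane; its base is round; origin at the centre of its underside, z up its axis
- black_jar: glass spice jar with a black cap and green label, 45 mm diameter, 105 mm tall, cap 45 mm wide from 84 to 105 mm up, about 0.11 kg; starts on the worktop left of the organiser; its base is round; origin at the centre of its underside, z up its axis
- yellow_jar: glass spice jar with a dark yellow cap, 42 mm diameter, 96 mm tall, on the worktop left of the organiser, in line with the black-capped jar (either may be the nearer); a bystander, not to be moved; its base is round; origin at the centre of its underside, z up its axis
- lemon: yellow lemon, 70 x 52 x 51 mm, lying in the organiser's bay; a bystander; origin under its middle
- garlic: white garlic bulb, 60 mm across, 59 mm tall, standing in the organiser's bay; a bystander; origin at the centre of its underside

How it is judged:
On the way, in this order (a step that is already met when the one before it is completed fails the run):
1. the chilli bottle stands on the board, the red-capped jar and the pill bottle still in place (x of chilli_bottle in the frame of board between -0.085 and 0.085 m and y of chilli_bottle in the frame of board between -0.07 and 0.07 m and z of chilli_bottle in the frame of board between 0.01 and 0.022 m and angle between each of chilli_bottle, red_jar, pill_bottle's own z axis and vertical below 0.12 rad and distance of each of red_jar, pill_bottle from where it was at the start of the episode below 0.015 m), for 0.2 s.
2. the red-capped jar stands on the board beside it, the pill bottle still in place (x of chilli_bottle in the frame of board between -0.085 and 0.085 m and y of chilli_bottle in the frame of board between -0.07 and 0.07 m and z of chilli_bottle in the frame of board between 0.01 and 0.022 m and angle between each of chilli_bottle, red_jar, pill_bottle's own z axis and vertical below 0.12 rad and x of red_jar in the frame of board between -0.085 and 0.085 m and y of red_jar in the frame of board between -0.07 and 0.07 m and z of red_jar in the frame of board between 0.01 and 0.022 m and distance of pill_bottle from where it was at the start of the episode below 0.015 m), for 0.2 s.
3. the pill bottle stands in the tub (x of pill_bottle in the frame of tub between -0.045 and 0.045 m and y of pill_bottle in the frame of tub between -0.065 and 0.065 m and z of pill_bottle in the frame of tub between 0.004 and 0.018 m and angle between each of pill_bottle, chilli_bottle, red_jar's own z axis and vertical below 0.12 rad and x of chilli_bottle in the frame of board between -0.085 and 0.085 m and y of chilli_bottle in the frame of board between -0.07 and 0.07 m and z of chilli_bottle in the frame of board between 0.01 and 0.022 m and x of red_jar in the frame of board between -0.085 and 0.085 m and y of red_jar in the frame of board between -0.07 and 0.07 m and z of red_jar in the frame of board between 0.01 and 0.022 m), for 0.2 s.
4. the black-capped jar stands in the back place (x of black_jar in the frame of organiser between 0.042 and 0.072 m and y of black_jar in the frame of organiser between 0.023 and 0.049 m and z of black_jar in the frame of organiser between 0.002 and 0.012 m and angle between each of black_jar, chilli_bottle, red_jar's own z axis and vertical below 0.12 rad and x of chilli_bottle in the frame of board between -0.085 and 0.085 m and y of chilli_bottle in the frame of board between -0.07 and 0.07 m and z of chilli_bottle in the frame of board between 0.01 and 0.022 m and x of red_jar in the frame of board between -0.085 and 0.085 m and y of red_jar in the frame of board between -0.07 and 0.07 m and z of red_jar in the frame of board between 0.01 and 0.022 m), for 0.2 s.
5. the red-capped jar is back in the middle place (distance of red_jar from where it was at the start of the episode below 0.015 m and angle between each of red_jar, chilli_bottle's own z axis and vertical below 0.12 rad and x of chilli_bottle in the frame of board between -0.085 and 0.085 m and y of chilli_bottle in the frame of board between -0.07 and 0.07 m and z of chilli_bottle in the frame of board between 0.01 and 0.022 m), for 0.2 s.
At the end, for the whole second after the job is handed in: Chilli bottle and red-capped jar upright within 15 mm of their starts; black-capped jar upright in the lane within 15 mm of the back place; pill bottle upright on the tub floor; upright means within 7 degrees; all released, at rest; yellow-capped jar, lemon, garlic within 30 mm of their starts (distance of each of chilli_bottle, red_jar from where it was at the start of the episode below 0.015 m and angle between each of chilli_bottle, red_jar, pill_bottle, black_jar's own z axis and vertical below 0.12 rad and x of pill_bottle in the frame of tub between -0.045 and 0.045 m and y of pill_bottle in the frame of tub between -0.065 and 0.065 m and z of pill_bottle in the frame of tub between 0.004 and 0.018 m and x of black_jar in the frame of organiser between 0.042 and 0.072 m and y of black_jar in the frame of organiser between 0.023 and 0.049 m and z of black_jar in the frame of organiser between 0.002 and 0.012 m and linear speed of each of chilli_bottle, red_jar, pill_bottle, black_jar below 0.02 m/s and distance of each of yellow_jar, lemon, garlic from where it was at the start of the episode below 0.03 m); the robot touches nothing.
It fails at once if a bottle or jar is tipped over (more than 35 degrees) (angle between any of chilli_bottle, red_jar, pill_bottle, black_jar, yellow_jar's own z axis and vertical above 0.61 rad).
It fails at once if the yellow-capped jar, the lemon or the garlic is moved more than 30 mm (distance of any of yellow_jar, lemon, garlic from where it was at the start of the episode above 0.03 m).
It also fails if it takes over 138 s, if anything falls off the work surface, if the arm or the gripper's body presses on something with over 40 N, if the wrist force passes 120 N, or if a joint passes its speed limit or range.

## Working session

There is one attempt and no reset: what is moved stays moved. The work goes in short steps, Python scripts to look and compute and a tool call to move; the robot and the scene stay as the last step left them, time stands still between calls to the robot, and variables do not carry over. Pictures are saved under pics/ and viewed, at most 14 in all, crops included, and the job is handed in when it is done.

Besides the shell and the picture viewer there is one more tool, called after "Request:" by a JSON object that holds its "api" and its "payload". send_rows: Moves the arm, as the interface text tells. Its arguments: {"type":"object","properties":{"rows":{"type":"string"},"grip_force":{"type":"number"}},"required":["rows"]}

```bash
mkdir -p pics
cat > h.py <<'E'
import numpy as np, cv2
from plant import ctrl
from scipy.spatial.transform import Rotation as R
NAMES="organiser board tub chilli_bottle red_jar pill_bottle black_jar yellow_jar lemon garlic".split()
def shot(n,save=None):
    p=ctrl.read_camera(n)
    if save: cv2.imwrite('pics/'+save,p['color'][:,:,::-1])
    return p
def look(p,names=NAMES):
    E=np.array(p['extrinsics']);out={}
    for n in names:
        for d in ctrl.look_for(p,n)[:2]:
            c=np.array(d['position']);w=E[:3,:3].T@(c-E[:3,3])
            print(n,round(d['p'],2),w.round(3),'px',(p['fx']*c[0]/c[2]+p['cx']).round(),(p['fy']*c[1]/c[2]+p['cy']).round())
def pix(p,u,v,z):
    E=np.array(p['extrinsics']);o=-E[:3,:3].T@E[:3,3]
    d=E[:3,:3].T@np.array([(u-p['cx'])/p['fx'],(v-p['cy'])/p['fy'],1])
    return (o+d*(z-o[2])/d[2])
def proj(p,w):
    E=np.array(p['extrinsics']);c=E[:3,:3]@np.array(w)+E[:3,3]
    return p['fx']*c[0]/c[2]+p['cx'],p['fy']*c[1]/c[2]+p['cy']
def st():
    s=ctrl.get_state();print('t',s['time'],'pos',np.round(s['eef_pos'],4),'op',s['opening'],'F',np.round(s['contact_force'],1),'ff',s['finger_force'],'q',np.round(s['qpos'],3))
    print(R.from_quat(s['tcp_rot']).as_matrix().round(3).tolist());return s
E
python3 - <<'E'
from h import *
st()
for n in('scene','top'):
    p=shot(n,n+'0.png');print(n,np.array(p['extrinsics']).round(3).tolist(),p['fx'],p['cx'],p['cy']);look(p)
E
```

```text
t 0.0 pos [ 0.2223 -0.6367  0.2519] op 1.0019171197453596 F [ 0.2 -0.7  0.3] ff 0.0 q [-1.385  0.287  1.578  0.     1.279 -0.15 ]
[[0.944, 0.33, -0.0], [0.33, -0.944, 0.002], [0.0, -0.002, -1.0]]
scene [[-0.858, -0.514, -0.0, 0.433], [-0.449, 0.75, -0.486, 0.177], [0.25, -0.416, -0.874, 0.86], [0.0, 0.0, 0.0, 1.0]] 386.68234848519074 321.7849989070686 196.42387568713264
organiser 0.95 [ 0.436 -0.072  0.029] px 360.0 162.0
board 0.56 [0.455 0.341 0.016] px 259.0 300.0
tub 0.59 [0.465 0.164 0.039] px 300.0 228.0
chilli_bottle 0.94 [ 0.46  -0.025  0.109] px 344.0 152.0
red_jar 0.8 [ 0.462 -0.088  0.104] px 356.0 135.0
red_jar 0.69 [ 0.482 -0.141  0.088] px 359.0 121.0
pill_bottle 0.55 [ 0.478 -0.141  0.091] px 360.0 121.0
black_jar 0.89 [0.432 0.081 0.097] px 331.0 195.0
yellow_jar 0.57 [0.513 0.078 0.076] px 301.0 182.0
lemon 0.85 [ 0.4   -0.049  0.046] px 369.0 171.0
garlic 0.72 [ 0.416 -0.116  0.04 ] px 375.0 150.0
top [[0.017, -1.0, 0.003, 0.064], [-0.994, -0.017, -0.112, 0.453], [0.112, -0.001, -0.994, 0.96], [0.0, 0.0, 0.0, 1.0]] 418.5627661806054 317.31964376932814 205.25367047718404
organiser 0.9 [ 0.437 -0.101  0.017] px 390.0 213.0
board 0.58 [0.453 0.34  0.017] px 204.0 203.0
tub 0.93 [0.46  0.189 0.032] px 267.0 201.0
chilli_bottle 0.78 [ 0.458 -0.028  0.122] px 364.0 198.0
red_jar 0.87 [ 0.478 -0.086  0.12 ] px 391.0 190.0
red_jar 0.39 [0.434 0.068 0.107] px 319.0 209.0
pill_bottle 0.56 [ 0.488 -0.142  0.091] px 415.0 188.0
black_jar 0.57 [ 0.473 -0.088  0.12 ] px 392.0 192.0
yellow_jar 0.73 [0.513 0.059 0.096] px 324.0 175.0
yellow_jar 0.46 [ 0.441 -0.099  0.017] px 389.0 212.0
lemon 0.9 [ 0.401 -0.052  0.05 ] px 371.0 227.0
garlic 0.8 [ 0.413 -0.124  0.047] px 402.0 223.0
```

Run:
```python
import cv2
a=cv2.imread('pics/top0.png');cv2.imwrite('pics/top0c.png',cv2.resize(a[120:300,140:460],None,fx=2.5,fy=2.5,interpolation=cv2.INTER_CUBIC))
```

```text
(no output)
```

View pics/top0c.png

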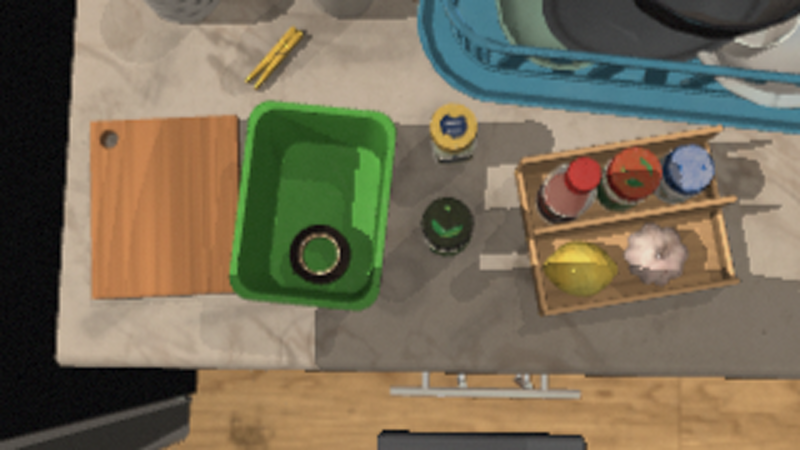

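View pics/scene0.png

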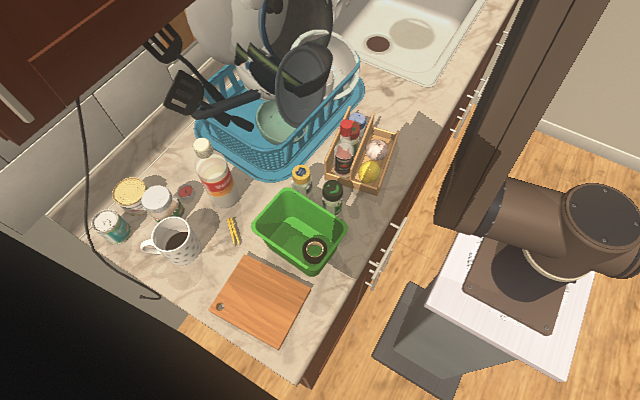

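The top crop (scale 2.5, offset 140,120) shows the lane caps at crop pixels: chilli (584,174), red (633,172) and pill (690,168). The black jar is at (447,222), nearer than the yellow one at (453,127). The tub's rim corners are about (262,101), (395,113), (378,308) and (230,293). The board spans x 90–238.

Run:
```python
from h import *
p=shot('top'); hsv=cv2.cvtColor(p['color'],cv2.COLOR_RGB2HSV)
def c(u,v): return 140+u/2.5,120+v/2.5
for n,u,v,z in [('chilli',584,174,.194),('red',633,172,.115),('pill',690,168,.087),('black',447,222,.105),('yellow',453,127,.096),
 ('tub1',262,101,.105),('tub2',395,113,.105),('tub3',378,308,.105),('tub4',230,293,.105),('b1',90,120,.016),('b2',238,115,.016),('b3',232,297,.016),('b4',92,299,.016),('wallF1',518,160,.085),('wallF2',720,130,.085),('wallM1',527,235,.085),('wallM2',737,200,.085),('tape',320,253,.03)]:
    print(n,pix(p,*c(u,v),z).round(4))
H,S,V=[hsv[...,i].astype(int) for i in range(3)]
def cen(n,m,u,v,z,r=12):
    yy,xx=np.mgrid[:400,:640];x0,y0=c(u,v);m=m&((xx-x0)**2+(yy-y0)**2<r*r)
    k,l,s,ce=cv2.connectedComponentsWithStats(m.astype(np.uint8));i=1+s[1:,4].argmax()
    print(n,s[i],ce[i].round(1),pix(p,*(ce[i]),z).round(4),'bbox mid',pix(p,s[i][0]+s[i][2]/2-.5,s[i][1]+s[i][3]/2-.5,z).round(4))
red=((H<8)|(H>172))&(S>150)
cen('chilli',red&(V>150),584,174,.194,9);cen('red',red,633,172,.115,13)
cen('pill',(H>100)&(H<130)&(S>60),690,168,.087);cen('yellow',(H>15)&(H<30)&(S>120),453,127,.096)
cen('black',V<60,447,222,.105)
```

```text
chilli [ 0.4661 -0.038   0.194 ]
red [ 0.4807 -0.0909  0.115 ]
pill [ 0.4895 -0.1467  0.087 ]
black [0.4357 0.0683 0.105 ]
yellow [0.521  0.0644 0.096 ]
tub1 [0.5394 0.232  0.105 ]
tub2 [0.5307 0.1154 0.105 ]
tub3 [0.3606 0.1261 0.105 ]
tub4 [0.3712 0.2533 0.105 ]
b1 [0.5374 0.4121 0.016 ]
b2 [0.5448 0.2704 0.016 ]
b3 [0.3704 0.2692 0.016 ]
b4 [0.3662 0.4008 0.016 ]
wallF1 [0.4943 0.0059 0.085 ]
wallF2 [ 0.5247 -0.1743  0.085 ]
wallM1 [ 0.4275 -0.0026  0.085 ]
wallM2 [ 0.4619 -0.1886  0.085 ]
tape [0.4123 0.186  0.03  ]
chilli [367 183  13  13 130] [373.4 189. ] [ 0.4672 -0.0375  0.194 ] bbox mid [ 0.4673 -0.0368  0.194 ]
red [383 179  22  21 187] [393.1 189.6] [ 0.479  -0.0907  0.115 ] bbox mid [ 0.4802 -0.0916  0.115 ]
pill [405 179  16  19  79] [410.3 190.2] [ 0.4826 -0.134   0.087 ] bbox mid [ 0.4876 -0.1389  0.087 ]
yellow [312 162  19  19 196] [320.8 171.1] [0.5202 0.0653 0.096 ] bbox mid [0.5205 0.0648 0.096 ]
black [309 199  20  22 270] [318.9 208.9] [0.4354 0.0681 0.105 ] bbox mid [0.4342 0.0689 0.105 ]
```

```bash
cat >> h.py <<'E'
def go(x,y,z,yaw):
    """print row (turn deg, shift mm) from present pose to TCP xyz, pointing down, tool y at yaw deg"""
    s=ctrl.get_state();M=R.from_quat(s['tcp_rot']);a=np.radians(yaw)
    ty=np.array([np.cos(a),np.sin(a),0]);tz=np.array([0,0,-1.]);T=np.c_[np.cross(ty,tz),ty,tz]
    print('row',(M.inv()*R.from_matrix(T)).as_rotvec(degrees=True).round(1),(M.inv().apply(np.array([x,y,z])-s['eef_pos'])*1000).round(1))
E
python3 -c "
from h import *
go(.468,-.036,.252,-79.7)"
```

```text
row [0.  0.  8.9] [ 430.  -486.8    1.3]
```

Request:
{"api": "send_rows", "payload": {"rows": "0 0 9 110 -120 0 1;0 0 9 216 -244 0 1;0 0 9 324 -365 0 1;0 0 9 380 -430 0 1;0 0 9 420 -475 0 1;0 0 9 430 -486 0 1;0 0 9 430 -486 0 1;0 0 9 430 -486 0 1"}}

```text
time: 2.15
eef_pos: [0.4125, -0.1728, 0.2538]
tcp_rot: [0.996, 0.089, 0.001, 0.0]
contact_force: [0.6, -0.6, -1.0]
opening: 0.999
finger_force: 0.0
```

```bash
python3 -c "
from h import *
st();go(.468,-.036,.252,-79.7)
p=shot('wrist','w1.png');look(p,['chilli_bottle','red_jar','pill_bottle']);print(proj(p,(.468,-.036,.194)),proj(p,(.4795,-.091,.115)),proj(p,(.4895,-.147,.087)))"
```

```text
t 2.15 pos [ 0.4125 -0.1728  0.2538] op 0.9991583813767485 F [ 0.6 -0.6 -1. ] ff 0.0 q [-0.624 -0.24   2.112  0.     1.268  0.768]
[[0.984, 0.177, 0.001], [0.177, -0.984, -0.001], [0.001, 0.001, -1.0]]
row [ 0.1 -0.1 -0.1] [  78.8 -124.8    1.8]
chilli_bottle 0.8 [ 0.466 -0.046  0.153] px 170.0 114.0
red_jar 0.65 [ 0.483 -0.102  0.114] px 258.0 105.0
red_jar 0.27 [ 0.423 -0.125  0.044] px 284.0 163.0
pill_bottle 0.9 [ 0.49  -0.147  0.087] px 310.0 108.0
(np.float64(120.36557904763367), np.float64(108.20930527286565)) (np.float64(245.02330343590467), np.float64(107.44400664967236)) (np.float64(310.60807469359406), np.float64(107.93342969696043))
```

Request:
{"api": "send_rows", "payload": {"rows": "0 0 0 30 -48 0 1;0 0 0 60 -95 0 1;0 0 0 78 -123 0 1;0 0 0 79 -125 0 1;0 0 0 79 -125 0 1"}}

```text
time: 2.98
eef_pos: [0.4675, -0.039, 0.2532]
tcp_rot: [0.996, 0.088, -0.0, 0.0]
contact_force: [-0.1, -0.3, -0.1]
opening: 1.003
finger_force: 0.0
```

```bash
python3 -c "
from h import *
st();go(.468,-.036,.252,-79.7)
p=shot('wrist','w2.png');look(p,['chilli_bottle','red_jar','pill_bottle'])
for w in [(.468,-.036,.194),(.4795,-.091,.115),(.4895,-.147,.087)]: print(np.round(proj(p,w)))"
```

```text
t 2.975 pos [ 0.4675 -0.039   0.2532] op 1.0028770417315476 F [-0.1 -0.3 -0.1] ff 0.0 q [-3.000e-01 -1.820e-01  2.065e+00 -1.000e-03  1.259e+00  1.094e+00]
[[0.984, 0.176, -0.0], [0.176, -0.984, -0.001], [-0.001, 0.0, -1.0]]
row [ 0.   0.  -0.2] [ 1.  -2.9  1.2]
chilli_bottle 0.9 [ 0.475 -0.036  0.139] px 321.0 194.0
red_jar 0.72 [ 0.486 -0.088  0.114] px 377.0 185.0
pill_bottle 0.83 [ 0.494 -0.139  0.089] px 421.0 180.0
pill_bottle 0.37 [0.439 0.057 0.102] px 225.0 201.0
[320. 226.]
[378. 192.]
[427. 185.]
```

View pics/w2.png

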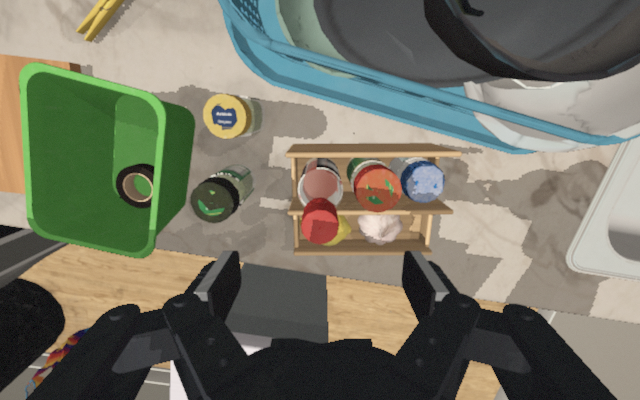

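The wrist view has the chilli cap at (320,221), red at (377,188) and pill at (423,181). The true centres are about 2 mm further in +x than my estimate. I'll descend on the chilli bottle.

Request:
{"api": "send_rows", "payload": {"rows": "0 0 0 3 -3 30 1;0 0 0 3 -3 70 1;0 0 0 3 -3 92 1;0 0 0 3 -3 93 1;0 0 0 3 -3 93 0;0 0 0 3 -3 93 -0.3;0 0 0 3 -3 93 -0.7;0 0 0 3 -3 93 -1", "grip_force": 35}}

```text
time: 4.18
eef_pos: [0.471, -0.0345, 0.1618]
tcp_rot: [0.996, 0.089, 0.001, 0.001]
contact_force: [0.2, -0.8, 5.2]
opening: 0.379
finger_force: 34.7
```

Request:
{"api": "send_rows", "payload": {"rows": "0 0 0 0 0 0 -1;0 0 0 0 0 0 -1;0 0 0 0 0 0 -1;0 0 0 0 0 -10 -1"}}

```text
time: 4.68
eef_pos: [0.4688, -0.0336, 0.1692]
tcp_rot: [0.996, 0.089, -0.002, -0.001]
contact_force: [0.4, -0.2, -3.3]
opening: 0.376
finger_force: 34.8
```

Request:
{"api": "send_rows", "payload": {"rows": "0 0 0 0 0 -40 -1;0 0 0 0 0 -80 -1;0 0 0 0 0 -120 -1;0 0 0 0 0 -145 -1;0 0 0 0 0 -150 -1"}}

```text
time: 5.3
eef_pos: [0.4702, -0.034, 0.3216]
tcp_rot: [0.996, 0.089, 0.001, 0.0]
contact_force: [0.3, -0.3, -3.6]
opening: 0.377
finger_force: 35.1
```

```bash
python3 -c "
from h import *
st();go(.405,.345,.32,-79.7)"
```

```text
t 5.3 pos [ 0.4702 -0.034   0.3216] op 0.3769837899655373 F [ 0.3 -0.3 -3.6] ff 35.05199795763474 q [-0.288 -0.226  1.978  0.     1.388  1.104]
[[0.984, 0.178, 0.002], [0.178, -0.984, -0.0], [0.002, 0.001, -1.0]]
row [ 0.  -0.1 -0.1] [   3.3 -384.6    1.3]
```

Request:
{"api": "send_rows", "payload": {"rows": "0 0 0 3 -25 0 -1;0 0 0 3 -70 0 -1;0 0 0 3 -125 0 -1;0 0 0 3 -180 0 -1;0 0 0 3 -235 0 -1;0 0 0 3 -290 0 -1;0 0 0 3 -340 0 -1;0 0 0 3 -370 0 -1"}}

```text
time: 6.3
eef_pos: [0.4053, 0.3322, 0.3176]
tcp_rot: [0.996, 0.09, -0.002, 0.001]
contact_force: [0.1, -0.1, -3.0]
opening: 0.378
finger_force: 35.1
```

Request:
{"api": "send_rows", "payload": {"rows": "0 0 0 0 -14 0 -1;0 0 0 0 -14 0 -1;0 0 0 0 -14 0 -1"}}

```text
time: 6.68
eef_pos: [0.4049, 0.3433, 0.3198]
tcp_rot: [0.996, 0.089, -0.0, 0.001]
contact_force: [0.2, -0.2, -1.7]
opening: 0.378
finger_force: 35.1
```

```bash
python3 -c "
from h import *
st();go(.405,.345,.171,-79.7)
p=shot('scene');look(p,['chilli_bottle','board'])"
```

```text
t 6.675 pos [0.4049 0.3433 0.3198] op 0.37830347942893117 F [ 0.2 -0.2 -1.7] ff 35.143794053583406 q [ 5.120e-01 -8.000e-02  1.852e+00 -1.000e-03  1.370e+00  1.905e+00]
[[0.984, 0.177, -0.001], [0.177, -0.984, -0.001], [-0.001, 0.001, -1.0]]
row [ 0.1  0.1 -0.1] [  0.5  -1.8 148.8]
chilli_bottle 0.91 [0.392 0.347 0.265] px 268.0 285.0
board 0.71 [0.423 0.366 0.016] px 265.0 319.0
```

Request:
{"api": "send_rows", "payload": {"rows": "0 0 0 0 0 30 -1;0 0 0 0 0 75 -1;0 0 0 0 0 115 -1;0 0 0 0 0 135 -1;0 0 0 0 0 140 -1;0 0 0 0 0 143 -1;0 0 0 0 0 145 -1;0 0 0 0 0 145 -1"}}

```text
time: 7.82
eef_pos: [0.4051, 0.3445, 0.1762]
tcp_rot: [0.996, 0.089, 0.001, -0.0]
contact_force: [0.3, -0.8, -2.5]
opening: 0.379
finger_force: 35.2
```

Request:
{"api": "send_rows", "payload": {"rows": "0 0 0 0 0 1 -1;0 0 0 0 0 2 -1;0 0 0 0 0 3 -1;0 0 0 0 0 3 -1"}}

```text
time: 8.32
eef_pos: [0.4046, 0.3443, 0.1722]
tcp_rot: [0.996, 0.089, -0.0, 0.0]
contact_force: [-0.1, 0.4, -2.7]
opening: 0.379
finger_force: 35.2
```

Request:
{"api": "send_rows", "payload": {"rows": "0 0 0 0 0 1 -1;0 0 0 0 0 1 -1;0 0 0 0 0 2 -1;0 0 0 0 0 2 -1"}}

```text
time: 8.82
eef_pos: [0.4056, 0.3447, 0.1719]
tcp_rot: [0.996, 0.089, 0.001, -0.0]
contact_force: [-0.9, -1.7, 5.7]
opening: 0.376
finger_force: 36.3
```

Contact. I'll release gently and rise.

Request:
{"api": "send_rows", "payload": {"rows": "0 0 0 0 0 0 -0.1;0 0 0 0 0 0 0;0 0 0 0 0 0 0.3;0 0 0 0 0 0 0.3;0 0 0 0 0 -20 0.5;0 0 0 0 0 -60 0.6;0 0 0 0 0 -100 1;0 0 0 0 0 -120 1"}}

```text
time: 9.82
eef_pos: [0.4054, 0.3447, 0.293]
tcp_rot: [0.996, 0.089, 0.002, -0.001]
contact_force: [0.2, -0.4, -0.3]
opening: 1.0
finger_force: 0.0
```

```bash
python3 -c "
from h import *
st();go(.482,-.09,.29,-169.7);go(.482,-.09,.29,10.3)
p=shot('scene','s1.png');cv2.imwrite('pics/s1c.png',cv2.resize(p['color'][90:360,180:420,::-1],None,fx=2.2,fy=2.2));look(p,['chilli_bottle','red_jar','pill_bottle'])"
```

```text
t 9.825 pos [0.4054 0.3447 0.293 ] op 0.9996675178081804 F [ 0.2 -0.4 -0.3] ff 0.0 q [ 0.514 -0.063  1.885  0.     1.316  1.906]
[[0.984, 0.178, 0.003], [0.178, -0.984, 0.002], [0.004, -0.001, -1.0]]
row [-0.2 -0.1 89.9] [ -1.9 441.4   2.4]
row [  0.1  -0.2 -90.1] [ -1.9 441.4   2.4]
chilli_bottle 0.59 [0.393 0.347 0.126] px 276.0 306.0
red_jar 0.42 [ 0.476 -0.108  0.115] px 355.0 124.0
pill_bottle 0.48 [ 0.49  -0.145  0.089] px 357.0 118.0
pill_bottle 0.24 [0.433 0.353 0.017] px 265.0 311.0
```

View pics/s1c.png

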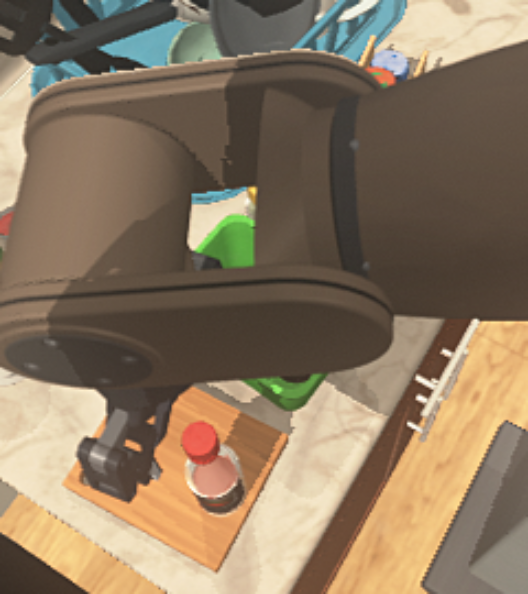

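The chilli bottle stands upright on the board (crop 205,440). Next is the red jar, with the fingers turned across the lane.

Request:
{"api": "send_rows", "payload": {"rows": "0 0 -10 0 50 0 1;0 0 -20 0 100 0 1;0 0 -30 0 155 0 1;0 0 -40 0 210 0 1;0 0 -50 0 265 0 1;0 0 -60 -1 320 0 1;0 0 -70 -1 370 0 1;0 0 -80 -2 410 0 1"}}

```text
time: 11.02
eef_pos: [0.4746, -0.0602, 0.2876]
tcp_rot: [0.722, 0.692, -0.001, -0.002]
contact_force: [0.7, -0.4, 0.9]
opening: 1.001
finger_force: 0.0
```

```bash
python3 -c "
from h import *
st();go(.481,-.09,.19,10.3)"
```

```text
t 11.025 pos [ 0.4746 -0.0602  0.2876] op 1.0009789403051337 F [ 0.7 -0.4  0.9] ff 0.0 q [-0.339 -0.184  2.004  0.     1.326 -0.296]
[[0.043, 0.999, -0.004], [0.999, -0.043, 0.001], [0.001, -0.004, -1.0]]
row [ -0.2  -0.1 -12.8] [-29.6   8.1  97.5]
```

Request:
{"api": "send_rows", "payload": {"rows": "0 0 -10 -15 4 15 1;0 0 -10 -29 8 40 1;0 0 -10 -29 8 50 1;0 0 -10 -29 8 50 1;0 0 -10 -29 8 50 1"}}

```text
time: 11.65
eef_pos: [0.4824, -0.0874, 0.2409]
tcp_rot: [0.661, 0.751, 0.0, 0.0]
contact_force: [0.2, -0.6, 0.2]
opening: 1.001
finger_force: 0.0
```

```bash
python3 -c "
from h import *
st();go(.481,-.09,.112,10.3)
p=shot('wrist','w3.png');look(p,['red_jar','pill_bottle'])
for w in [(.482,-.09,.115),(.492,-.145,.087)]: print(np.round(proj(p,w)))"
```

```text
t 11.65 pos [ 0.4824 -0.0874  0.2409] op 1.0007745257388223 F [ 0.2 -0.6  0.2] ff 0.0 q [-0.387 -0.119  2.033  0.     1.227 -0.514]
[[-0.127, 0.992, 0.001], [0.992, 0.127, -0.0], [-0.0, 0.001, -1.0]]
row [ 0.  0. -3.] [ -2.4  -1.8 128.9]
red_jar 0.43 [ 0.406 -0.048  0.05 ] px 257.0 140.0
pill_bottle 0.8 [ 0.49  -0.143  0.086] px 322.0 242.0
[321. 204.]
[324. 244.]
```

View pics/w3.png

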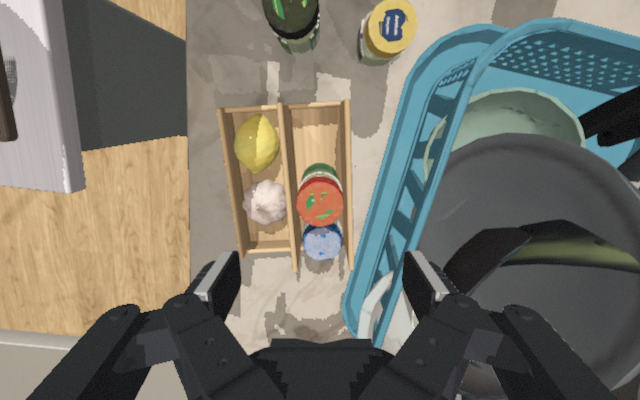

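The red cap is centred at (320,203), which matches my projection of (321,204). The rack rim at about x=385 is close, so I'll narrow the opening before descending.

Request:
{"api": "send_rows", "payload": {"rows": "0 0 -3 -2 -1 20 0.4;0 0 -3 -2 -1 60 0.4;0 0 -3 -2 -1 95 0.4;0 0 -3 -2 -1 115 0.4;0 0 -3 -2 -1 123 0.4;0 0 -3 -2 -1 123 0.4"}}

```text
time: 12.55
eef_pos: [0.4817, -0.09, 0.1177]
tcp_rot: [0.641, 0.768, 0.0, 0.0]
contact_force: [0.2, 0.4, -0.6]
opening: 0.697
finger_force: 0.0
```

```bash
python3 -c "
from h import *
st();go(.4815,-.0895,.110,10.3)"
```

```text
t 12.55 pos [ 0.4817 -0.09    0.1177] op 0.6967434183307148 F [ 0.2  0.4 -0.6] ff 0.0 q [-0.392  0.038  2.128 -0.     0.975 -0.571]
[[-0.178, 0.984, 0.0], [0.984, 0.178, -0.0], [-0.0, 0.0, -1.0]]
row [ 0.  0. -0.] [ 0.5 -0.1  7.7]
```

Request:
{"api": "send_rows", "payload": {"rows": "0 0 0 0 0 4 0.4;0 0 0 0 0 8 0.4;0 0 0 0 0 8 0.2;0 0 0 0 0 8 0;0 0 0 0 0 8 -0.3;0 0 0 0 0 8 -1;0 0 0 0 0 8 -1;0 0 0 0 0 8 -1", "grip_force": 40}}

```text
time: 13.55
eef_pos: [0.4816, -0.0902, 0.1097]
tcp_rot: [0.641, 0.767, 0.0, 0.0]
contact_force: [-1.2, -0.6, 2.1]
opening: 0.506
finger_force: 40.4
```

Request:
{"api": "send_rows", "payload": {"rows": "0 0 0 0 0 -10 -1;0 0 0 0 0 -30 -1;0 0 0 0 0 -65 -1;0 0 0 0 0 -105 -1;0 0 0 0 0 -140 -1;0 0 0 0 0 -155 -1;0 0 0 0 0 -155 -1"}}

```text
time: 14.42
eef_pos: [0.4816, -0.0901, 0.2649]
tcp_rot: [0.641, 0.767, 0.0, 0.001]
contact_force: [0.0, 0.4, -2.2]
opening: 0.505
finger_force: 40.8
```

```bash
python3 -c "
from h import *
st();go(.512,.325,.264,10.3)"
```

```text
t 14.425 pos [ 0.4816 -0.0901  0.2649] op 0.5046883429994531 F [ 0.   0.4 -2.2] ff 40.82692623138428 q [-0.392 -0.142  2.008  0.     1.273 -0.571]
[[-0.178, 0.984, 0.001], [0.984, 0.178, -0.001], [-0.001, 0.001, -1.0]]
row [ 0.1  0.  -0. ] [403.1 103.8   0.7]
```

Request:
{"api": "send_rows", "payload": {"rows": "0 0 0 25 6 0 -1;0 0 0 75 19 0 -1;0 0 0 130 33 0 -1;0 0 0 185 48 0 -1;0 0 0 240 62 0 -1;0 0 0 295 76 0 -1;0 0 0 350 90 0 -1;0 0 0 385 99 0 -1"}}

```text
time: 15.42
eef_pos: [0.5089, 0.3086, 0.2611]
tcp_rot: [0.64, 0.768, -0.002, -0.001]
contact_force: [1.0, -0.5, -1.2]
opening: 0.509
finger_force: 40.9
```

Request:
{"api": "send_rows", "payload": {"rows": "0 0 0 18 5 0 -1;0 0 0 18 5 0 -1;0 0 0 18 5 0 -1"}}

```text
time: 15.8
eef_pos: [0.5119, 0.3238, 0.2636]
tcp_rot: [0.641, 0.767, -0.001, -0.0]
contact_force: [-0.5, 0.1, -0.7]
opening: 0.506
finger_force: 40.9
```

```bash
python3 -c "
from h import *
st();go(.512,.325,.120,10.3)
p=shot('wrist','w4.png');look(p,['red_jar','chilli_bottle','board'])
print(np.round(proj(p,(.405,.345,.204))))"
```

```text
t 15.8 pos [0.5119 0.3238 0.2636] op 0.5061439500468325 F [-0.5  0.1 -0.7] ff 40.88657319545746 q [ 3.970e-01  1.280e-01  1.742e+00 -1.000e-03  1.273e+00  2.190e-01]
[[-0.177, 0.984, -0.001], [0.984, 0.177, -0.001], [-0.001, -0.001, -1.0]]
row [-0.1  0.1 -0.1] [  1.4   0.5 143.6]
red_jar 0.86 [0.512 0.332 0.264] px 326.0 266.0
chilli_bottle 0.71 [0.408 0.349 0.15 ] px 205.0 156.0
board 0.56 [0.455 0.357 0.017] px 283.0 141.0
board 0.17 [0.422 0.076 0.103] px 219.0 361.0
[168. 174.]
```

View pics/w4.png

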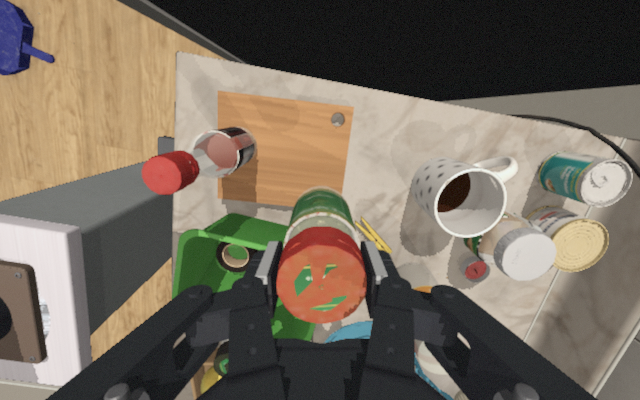

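The red jar is held level and the chilli is upright on the board at about (235,150). Now I'll lower the jar.

Request:
{"api": "send_rows", "payload": {"rows": "0 0 0 1 0 25 -1;0 0 0 1 0 65 -1;0 0 0 1 0 105 -1;0 0 0 1 0 130 -1;0 0 0 1 0 137 -1;0 0 0 1 0 140 -1;0 0 0 1 0 142 -1;0 0 0 1 0 143 -1"}}

```text
time: 17.0
eef_pos: [0.5125, 0.3263, 0.1226]
tcp_rot: [0.641, 0.767, 0.001, 0.0]
contact_force: [-0.1, -0.2, -0.8]
opening: 0.51
finger_force: 40.9
```

Request:
{"api": "send_rows", "payload": {"rows": "0 0 0 0 0 1 -1;0 0 0 0 0 1 -1;0 0 0 0 0 1 -1"}}

```text
time: 17.38
eef_pos: [0.5118, 0.3261, 0.1205]
tcp_rot: [0.641, 0.768, 0.0, 0.0]
contact_force: [-0.5, -0.2, -0.4]
opening: 0.504
finger_force: 40.9
```

Request:
{"api": "send_rows", "payload": {"rows": "0 0 0 0 0 1 -1;0 0 0 0 0 1.5 -1;0 0 0 0 0 1.5 -1"}}

```text
time: 17.75
eef_pos: [0.512, 0.3262, 0.1197]
tcp_rot: [0.641, 0.767, 0.0, 0.0]
contact_force: [-1.9, 0.2, 5.0]
opening: 0.502
finger_force: 41.3
```

Request:
{"api": "send_rows", "payload": {"rows": "0 0 0 0 0 0 0.15;0 0 0 0 0 0 0.3;0 0 0 0 0 0 0.4;0 0 0 0 0 -15 0.4;0 0 0 0 0 -50 0.4;0 0 0 0 0 -95 0.4;0 0 0 0 0 -130 0.4;0 0 0 0 0 -140 0.4"}}

```text
time: 18.75
eef_pos: [0.5132, 0.3266, 0.2633]
tcp_rot: [0.641, 0.768, 0.003, 0.002]
contact_force: [-0.4, -0.2, 0.7]
opening: 0.7
finger_force: 0.0
```

```bash
python3 -c "
from h import *
st();go(.491,-.1445,.25,-79.7)
p=shot('top');look(p,['red_jar','chilli_bottle','pill_bottle'])"
```

```text
t 18.75 pos [0.5132 0.3266 0.2633] op 0.700161591920668 F [-0.4 -0.2  0.7] ff 0.0 q [0.4   0.13  1.741 0.    1.263 0.221]
[[-0.178, 0.984, 0.007], [0.984, 0.178, 0.003], [0.002, 0.007, -1.0]]
row [ 0.2 -0.4 90. ] [-459.7 -105.8   11.8]
red_jar 0.83 [0.505 0.315 0.129] px 203.0 173.0
chilli_bottle 0.72 [0.398 0.327 0.111] px 197.0 224.0
pill_bottle 0.75 [ 0.488 -0.14   0.087] px 413.0 188.0
```

Request:
{"api": "send_rows", "payload": {"rows": "0 0 10 -50 -11 0 0.4;0 0 20 -105 -24 0 0.4;0 0 30 -165 -38 0 0.4;0 0 40 -220 -51 0 0.4;0 0 50 -275 -63 0 0.4;0 0 60 -330 -76 0 0.4;0 0 70 -385 -89 0 0.4;0 0 80 -435 -100 0 0.4"}}

```text
time: 19.95
eef_pos: [0.4895, -0.1213, 0.2565]
tcp_rot: [0.985, 0.173, -0.002, -0.001]
contact_force: [0.8, -0.3, 0.1]
opening: 0.698
finger_force: 0.0
```

Request:
{"api": "send_rows", "payload": {"rows": "0 0 10 1 22 0 0.5;0 0 10 1 22 0 0.5;0 0 10 1 22 0 0.5"}}

```text
time: 20.32
eef_pos: [0.4987, -0.1392, 0.2573]
tcp_rot: [0.996, 0.091, -0.001, -0.001]
contact_force: [-0.6, -0.6, 0.2]
opening: 0.75
finger_force: 0.0
```

```bash
python3 -c "
from h import *
st();go(.491,-.1445,.25,-79.7)
p=shot('wrist','w5.png');look(p,['pill_bottle'])
for w in [(.491,-.1445,.087)]: print(np.round(proj(p,w)))"
```

```text
t 20.325 pos [ 0.4987 -0.1392  0.2573] op 0.7496583738686647 F [-0.6 -0.6  0.2] ff 0.0 q [-0.468 -0.066  1.953  0.     1.257  0.921]
[[0.984, 0.181, -0.003], [0.181, -0.984, 0.002], [-0.002, -0.002, -1.0]]
row [-0.1  0.1  0.1] [-8.5  3.8  7.3]
pill_bottle 0.82 [ 0.498 -0.145  0.087] px 328.0 188.0
[327. 194.]
```

View pics/w5.png

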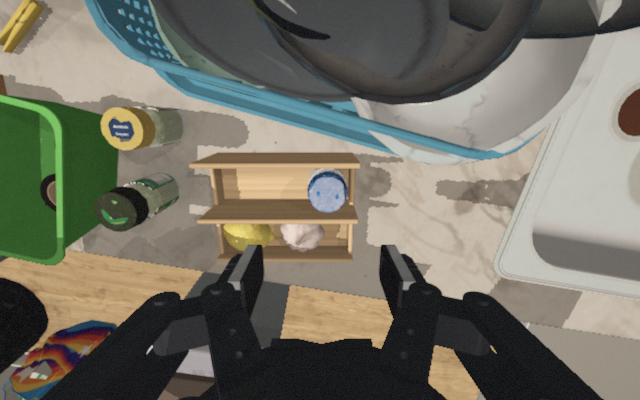

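The pill cap is at (327,190), inside the lane and clear of the end board, close to the projected (327,194).

Request:
{"api": "send_rows", "payload": {"rows": "0 0 0 -8 4 20 0.5;0 0 0 -8 4 60 0.5;0 0 0 -8 4 100 0.5;0 0 0 -8 4 100 0.5;0 0 0 -8 4 100 0.5"}}

```text
time: 21.05
eef_pos: [0.4931, -0.1453, 0.1604]
tcp_rot: [0.996, 0.09, 0.001, 0.001]
contact_force: [-0.3, 0.2, 0.4]
opening: 0.751
finger_force: 0.0
```

```bash
python3 -c "
from h import *
st();go(.492,-.1445,.076,-79.7)"
```

```text
t 21.05 pos [ 0.4931 -0.1453  0.1604] op 0.751015533229598 F [-0.3  0.2  0.4] ff 0.0 q [-0.484  0.029  2.048  0.     1.063  0.906]
[[0.984, 0.179, 0.002], [0.179, -0.984, -0.001], [0.002, 0.001, -1.0]]
row [ 0.1 -0.1  0. ] [-1.1 -1.1 84.4]
```

Request:
{"api": "send_rows", "payload": {"rows": "0 0 0 -1 -1 25 0.5;0 0 0 -1 -1 50 0.5;0 0 0 -1 -1 70 0.5;0 0 0 -1 -1 84 0.5;0 0 0 -1 -1 84 0.3;0 0 0 -1 -1 84 0;0 0 0 -1 -1 84 -1;0 0 0 -1 -1 84 -1", "grip_force": 40}}

```text
time: 22.05
eef_pos: [0.4921, -0.1452, 0.0763]
tcp_rot: [0.996, 0.089, 0.001, 0.001]
contact_force: [0.2, 0.0, 5.1]
opening: 0.499
finger_force: 40.5
```

Request:
{"api": "send_rows", "payload": {"rows": "0 0 0 0 0 0 -1;0 0 0 0 0 0 -1"}}

```text
time: 22.3
eef_pos: [0.4921, -0.1453, 0.0763]
tcp_rot: [0.996, 0.089, 0.001, 0.001]
contact_force: [-1.2, 0.1, 5.8]
opening: 0.501
finger_force: 40.6
```

Request:
{"api": "send_rows", "payload": {"rows": "0 0 0 0 0 -10 -1;0 0 0 0 0 -30 -1;0 0 0 0 0 -65 -1;0 0 0 0 0 -105 -1;0 0 0 0 0 -140 -1;0 0 0 0 0 -155 -1;0 0 0 0 0 -155 -1"}}

```text
time: 23.18
eef_pos: [0.4912, -0.1447, 0.2303]
tcp_rot: [0.996, 0.089, 0.001, 0.0]
contact_force: [-0.1, 1.2, -2.2]
opening: 0.502
finger_force: 40.8
```

```bash
python3 -c "
from h import *
st();go(.4704,.18,.23,-84)"
```

```text
t 23.175 pos [ 0.4912 -0.1447  0.2303] op 0.5022146917256023 F [-0.1  1.2 -2.2] ff 40.821442916058004 q [-0.485 -0.057  1.995  0.     1.202  0.907]
[[0.984, 0.178, 0.001], [0.178, -0.984, -0.001], [0.001, 0.001, -1.0]]
row [ 0.  -0.1  4.3] [ 3.730e+01 -3.232e+02  1.000e-01]
```

Request:
{"api": "send_rows", "payload": {"rows": "0 0 2 3 -25 0 -1;0 0 5 9 -75 0 -1;0 0 8 15 -130 0 -1;0 0 11 22 -190 0 -1;0 0 14 29 -250 0 -1;0 0 15 35 -300 0 -1;0 0 15 37 -323 0 -1;0 0 15 37 -323 0 -1"}}

```text
time: 24.18
eef_pos: [0.4684, 0.1809, 0.2273]
tcp_rot: [0.999, -0.04, -0.002, 0.0]
contact_force: [-0.3, -0.2, -1.3]
opening: 0.503
finger_force: 41.0
```

Request:
{"api": "send_rows", "payload": {"rows": "0 0 0 0 0 0 -1"}}

```text
time: 24.3
eef_pos: [0.4694, 0.1791, 0.2282]
tcp_rot: [0.999, -0.041, -0.001, 0.001]
contact_force: [0.5, 0.4, -0.7]
opening: 0.5
finger_force: 41.0
```

```bash
python3 -c "
from h import *
st();go(.4704,.181,.082,-95)
p=shot('wrist','w6.png');look(p,['tub','pill_bottle'])
print(np.round([proj(p,w) for w in [(.4505,.182,.011),(.4127,.1855,.03),(.4704,.181,.011),(.5394,.232,.105),(.5307,.1154,.105)]]))"
```

```text
t 24.3 pos [0.4694 0.1791 0.2282] op 0.5002966904670735 F [ 0.5  0.4 -0.7] ff 41.03418323211372 q [ 1.620e-01 -7.500e-02  2.017e+00 -1.000e-03  1.203e+00  1.816e+00]
[[0.997, -0.083, -0.003], [-0.083, -0.997, -0.001], [-0.003, 0.001, -1.0]]
row [0.1 0.2 0.2] [  1.3  -2.2 146.2]
tub 0.83 [0.482 0.189 0.054] px 312.0 174.0
pill_bottle 0.82 [0.481 0.179 0.238] px 324.0 263.0
[[321. 191.]
 [321. 225.]
 [320. 175.]
 [253. 125.]
 [392. 123.]]
```

View pics/w6.png

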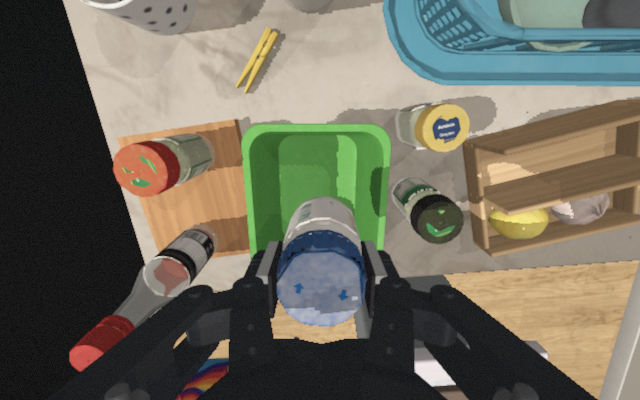

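The tub rim corners sit at (246,125) and (389,125), as projected. The pill is over the tub with the free floor at about (318,175).

Request:
{"api": "send_rows", "payload": {"rows": "0 0 0 1 -3 20 -1;0 0 0 1 -3 50 -1;0 0 0 1 -3 80 -1;0 0 0 1 -3 110 -1;0 0 0 1 -3 130 -1;0 0 0 1 -3 138 -1;0 0 0 1 -3 142 -1;0 0 0 1 -3 142 -1"}}

```text
time: 25.45
eef_pos: [0.4718, 0.1826, 0.0884]
tcp_rot: [0.999, -0.042, 0.001, -0.0]
contact_force: [-0.0, -0.3, -1.5]
opening: 0.502
finger_force: 41.0
```

Request:
{"api": "send_rows", "payload": {"rows": "0 0 0 0 0 1 -1;0 0 0 0 0 2 -1;0 0 0 0 0 2 -1"}}

```text
time: 25.82
eef_pos: [0.4713, 0.1827, 0.086]
tcp_rot: [0.999, -0.041, 0.0, -0.0]
contact_force: [-0.0, -0.4, -1.3]
opening: 0.505
finger_force: 41.0
```

Request:
{"api": "send_rows", "payload": {"rows": "0 0 0 0 0 1 -1;0 0 0 0 0 2 -1;0 0 0 0 0 3 -1;0 0 0 0 0 3.5 -1;0 0 0 0 0 3.5 -1"}}

```text
time: 26.45
eef_pos: [0.4712, 0.1827, 0.0822]
tcp_rot: [0.999, -0.041, -0.0, -0.0]
contact_force: [-0.7, -0.2, -1.4]
opening: 0.503
finger_force: 41.0
```

Request:
{"api": "send_rows", "payload": {"rows": "0 0 0 0 0 1 -1;0 0 0 0 0 1.5 -1;0 0 0 0 0 1.5 -1"}}

```text
time: 26.82
eef_pos: [0.4712, 0.1826, 0.0808]
tcp_rot: [0.999, -0.041, -0.0, 0.0]
contact_force: [0.4, 1.1, -1.5]
opening: 0.505
finger_force: 41.0
```

Request:
{"api": "send_rows", "payload": {"rows": "0 0 0 0 0 1 -1;0 0 0 0 0 2 -1;0 0 0 0 0 2 -1"}}

```text
time: 27.2
eef_pos: [0.4711, 0.1826, 0.0787]
tcp_rot: [0.999, -0.041, -0.0, 0.0]
contact_force: [-0.8, -0.1, -0.8]
opening: 0.502
finger_force: 41.0
```

Request:
{"api": "send_rows", "payload": {"rows": "0 0 0 0 0 1 -1;0 0 0 0 0 1 -1;0 0 0 0 0 1 -1"}}

```text
time: 27.58
eef_pos: [0.4712, 0.1827, 0.0778]
tcp_rot: [0.999, -0.041, 0.0, -0.0]
contact_force: [0.2, -0.4, -0.6]
opening: 0.5
finger_force: 41.0
```

Request:
{"api": "send_rows", "payload": {"rows": "0 0 0 0 0 1 -1;0 0 0 0 0 1 -1;0 0 0 0 0 2 -1;0 0 0 0 0 2 -1"}}

```text
time: 28.08
eef_pos: [0.4714, 0.1827, 0.0763]
tcp_rot: [0.999, -0.041, 0.0, 0.0]
contact_force: [-1.0, 1.0, 2.8]
opening: 0.501
finger_force: 41.5
```

Request:
{"api": "send_rows", "payload": {"rows": "0 0 0 0 0 0 0.06;0 0 0 0 0 0 0.12;0 0 0 0 0 0 0.16;0 0 0 0 0 0 0.16;0 0 0 0 0 -10 0.16;0 0 0 0 0 -35 0.16;0 0 0 0 0 -75 0.16;0 0 0 0 0 -115 0.16"}}

```text
time: 29.08
eef_pos: [0.4711, 0.1826, 0.1925]
tcp_rot: [0.999, -0.041, 0.0, -0.0]
contact_force: [0.0, 0.7, 0.5]
opening: 0.579
finger_force: 0.0
```

Request:
{"api": "send_rows", "payload": {"rows": "0 0 0 0 0 -35 0.3;0 0 0 0 0 -35 0.3;0 0 0 0 0 -35 0.3"}}

```text
time: 29.45
eef_pos: [0.4708, 0.1826, 0.2253]
tcp_rot: [0.999, -0.041, -0.0, 0.0]
contact_force: [-0.4, 0.3, -0.2]
opening: 0.653
finger_force: 0.0
```

```bash
python3 -c "
from h import *
st();go(.435,.0685,.225,-79.7)
p=shot('wrist','w7.png');look(p,['pill_bottle','black_jar','yellow_jar'])
print(np.round([proj(p,w) for w in [(.4712,.1827,.092),(.435,.0685,.105)]]))"
```

```text
t 29.45 pos [0.4708 0.1826 0.2253] op 0.652910103983033 F [-0.4  0.3 -0.2] ff 0.0 q [ 0.169 -0.068  2.015  0.     1.195  1.822]
[[0.997, -0.083, -0.001], [-0.083, -0.997, -0.0], [-0.001, 0.0, -1.0]]
row [  0.   0. -15.] [-26.2 116.7   0.4]
pill_bottle 0.87 [0.477 0.183 0.086] px 322.0 188.0
black_jar 0.56 [0.439 0.076 0.1  ] px 438.0 221.0
yellow_jar 0.61 [0.522 0.075 0.095] px 441.0 131.0
[[323. 195.]
 [448. 226.]]
```

View pics/w7.png

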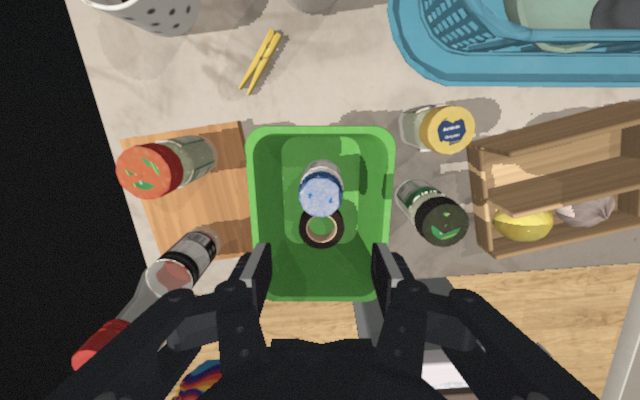

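The pill bottle stands upright in the tub at (321,196), just clear of the tape roll. The black cap is at about (442,222), so I'll move over it and re-measure.

Request:
{"api": "send_rows", "payload": {"rows": "0 0 -5 -6 25 0 0.5;0 0 -10 -14 65 0 0.5;0 0 -15 -22 100 0 0.5;0 0 -15 -25 114 0 0.5;0 0 -15 -25 114 0 0.5;0 0 -15 -25 114 0 0.5"}}

```text
time: 30.4
eef_pos: [0.4371, 0.0717, 0.2257]
tcp_rot: [0.996, 0.089, -0.0, -0.0]
contact_force: [-0.4, -0.4, 1.1]
opening: 0.75
finger_force: 0.0
```

```bash
python3 -c "
from h import *
st()
p=shot('wrist','w8.png');look(p,['black_jar','yellow_jar'])
print(np.round([proj(p,w) for w in [(.437,.070,.105),(.437,.070,.0)]]))
cv2.imwrite('pics/w8c.png',p['color'][100:320,200:480,::-1].repeat(2,0).repeat(2,1))"
```

```text
t 30.4 pos [0.4371 0.0717 0.2257] op 0.7498321472858585 F [-0.4 -0.4  1.1] ff 0.0 q [-6.700e-02 -2.230e-01  2.151e+00  1.000e-03  1.214e+00  1.324e+00]
[[0.984, 0.178, -0.0], [0.178, -0.984, 0.0], [-0.0, -0.0, -1.0]]
black_jar 0.78 [0.436 0.069 0.104] px 326.0 201.0
yellow_jar 0.64 [0.521 0.065 0.1  ] px 349.0 105.0
[[325. 201.]
 [324. 176.]]
```

View pics/w8c.png

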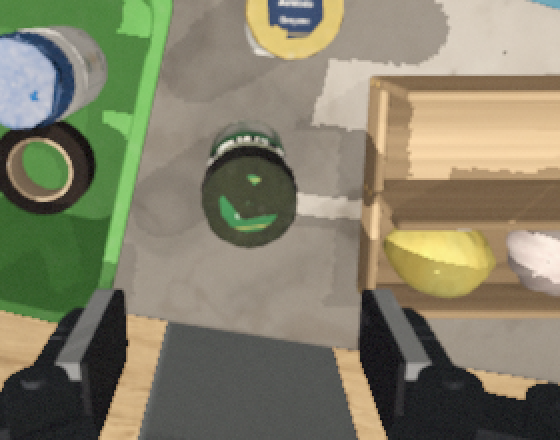

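The black cap centre is at px (325,200), which puts the jar at about (.438,.070). The tub rim is near y=.121, so I'll descend with a narrowed opening.

Request:
{"api": "send_rows", "payload": {"rows": "0 0 0 1 1 0 0.3;0 0 0 1 1 25 0.3;0 0 0 1 1 65 0.3;0 0 0 1 1 100 0.3;0 0 0 1 1 125 0.3;0 0 0 1 1 140 0.3;0 0 0 1 1 142 0.3;0 0 0 1 1 142 0.3"}}

```text
time: 31.55
eef_pos: [0.4388, 0.0703, 0.0847]
tcp_rot: [0.996, 0.089, 0.001, 0.0]
contact_force: [0.4, -1.7, -0.0]
opening: 0.653
finger_force: 0.0
```

Request:
{"api": "send_rows", "payload": {"rows": "0 0 0 0 0 0 0.15;0 0 0 0 0 0 0;0 0 0 0 0 0 -1;0 0 0 0 0 0 -1;0 0 0 0 0 0 -1;0 0 0 0 0 -8 -1;0 0 0 0 0 -16 -1"}}

```text
time: 32.42
eef_pos: [0.4374, 0.0704, 0.0998]
tcp_rot: [0.996, 0.089, -0.001, -0.0]
contact_force: [-0.1, -0.2, -1.2]
opening: 0.515
finger_force: 40.8
```

Request:
{"api": "send_rows", "payload": {"rows": "0 0 0 0 0 -25 -1;0 0 0 0 0 -60 -1;0 0 0 0 0 -100 -1;0 0 0 0 0 -125 -1;0 0 0 0 0 -130 -1;0 0 0 0 0 -130 -1"}}

```text
time: 33.17
eef_pos: [0.4376, 0.0704, 0.2291]
tcp_rot: [0.996, 0.089, -0.0, -0.0]
contact_force: [0.2, 0.4, -0.9]
opening: 0.513
finger_force: 40.9
```

```bash
python3 -c "
from h import *
st();go(.491,-.1455,.228,-79.7)"
```

```text
t 33.175 pos [0.4376 0.0704 0.2291] op 0.5126012739728558 F [ 0.2  0.4 -0.9] ff 40.885513516841456 q [-0.07  -0.225  2.146  0.     1.222  1.322]
[[0.984, 0.178, -0.001], [0.178, -0.984, 0.0], [-0.001, -0.0, -1.0]]
row [-0.   0.1 -0. ] [ 14.1 221.9   1.1]
```

Request:
{"api": "send_rows", "payload": {"rows": "0 0 0 2 25 0 -1;0 0 0 5 75 0 -1;0 0 0 9 130 0 -1;0 0 0 12 185 0 -1;0 0 0 14 215 0 -1;0 0 0 14 222 0 -1;0 0 0 14 222 0 -1;0 0 0 14 222 0 -1"}}

```text
time: 34.17
eef_pos: [0.4909, -0.1444, 0.2291]
tcp_rot: [0.996, 0.09, -0.001, -0.001]
contact_force: [-0.2, 0.1, -1.3]
opening: 0.513
finger_force: 41.1
```

```bash
python3 -c "
from h import *
st();go(.491,-.1455,.10,-79.7)
p=shot('wrist','w9.png')"
```

```text
t 34.175 pos [ 0.4909 -0.1444  0.2291] op 0.5132282773953041 F [-0.2  0.1 -1.3] ff 41.065460841637105 q [-0.485 -0.055  1.996  0.     1.202  0.906]
[[0.984, 0.179, -0.001], [0.179, -0.984, 0.001], [-0.001, -0.001, -1.0]]
row [-0.1  0.1  0. ] [  0.    1.3 129.1]
```

View pics/w9.png

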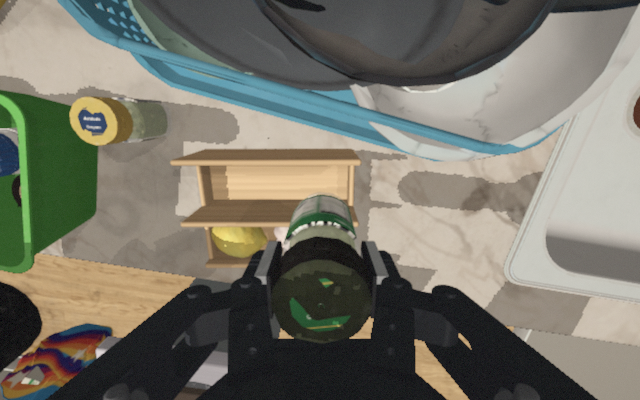

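```bash
python3 -c "
from h import *
p=shot('wrist')
for u,v in [(345,156),(345,208),(200,160),(200,211)]: print(pix(p,u,v,.085).round(4))
E=p['color'][140:230,280].astype(int).sum(1);print(E.tolist())"
```

```text
[ 0.5306 -0.1583  0.085 ]
[ 0.4795 -0.169   0.085 ]
[ 0.5023 -0.0233  0.085 ]
[ 0.4503 -0.0258  0.085 ]
[570, 569, 571, 564, 567, 565, 566, 563, 511, 362, 277, 283, 282, 286, 280, 291, 292, 287, 275, 302, 422, 516, 549, 548, 518, 474, 479, 514, 511, 517, 529, 525, 536, 543, 540, 553, 577, 576, 585, 584, 591, 596, 589, 578, 580, 588, 605, 604, 602, 581, 557, 559, 567, 575, 581, 583, 580, 580, 586, 499, 273, 263, 269, 270, 280, 270, 267, 269, 275, 270, 265, 265, 280, 281, 272, 263, 267, 260, 266, 262, 266, 285, 388, 477, 516, 521, 531, 592, 626, 625]
```

```bash
python3 -c "
from h import *
p=shot('wrist')
y=np.array([.984,.18]);
for v in (148.5,160,199.3): w=pix(p,280,v,.085);print(w.round(4),'across',(w[:2]@y).round(4))
for n,w in dict(pillgrip=(.492,-.1453),red=(.4816,-.0902),chilli=(.471,-.0345),now=(.4909,-.1444)).items(): print(n,(np.array(w)@y).round(4))"
```

```text
[ 0.5268 -0.0968  0.085 ] across 0.5009
[ 0.516  -0.0983  0.085 ] across 0.4901
[ 0.4771 -0.1036  0.085 ] across 0.4508
pillgrip 0.458
red 0.4577
chilli 0.4573
now 0.4571
```

Request:
{"api": "send_rows", "payload": {"rows": "0 0 0 -1 1 20 -1;0 0 0 -1 1 50 -1;0 0 0 -1 1 80 -1;0 0 0 -1 1 105 -1;0 0 0 -1 1 120 -1;0 0 0 -1 1 130 -1;0 0 0 -1 1 134 -1;0 0 0 -1 1 134 -1"}}

```text
time: 35.33
eef_pos: [0.4909, -0.147, 0.0963]
tcp_rot: [0.996, 0.089, 0.0, 0.0]
contact_force: [0.5, -0.6, -1.9]
opening: 0.515
finger_force: 41.1
```

Request:
{"api": "send_rows", "payload": {"rows": "0 0 0 0 0 1 -1;0 0 0 0 0 2 -1;0 0 0 0 0 3 -1;0 0 0 0 0 3 -1"}}

```text
time: 35.83
eef_pos: [0.4905, -0.1468, 0.0928]
tcp_rot: [0.996, 0.089, -0.0, -0.0]
contact_force: [-0.3, 0.7, -1.5]
opening: 0.515
finger_force: 41.1
```

Request:
{"api": "send_rows", "payload": {"rows": "0 0 0 0 0 1 -1;0 0 0 0 0 2 -1;0 0 0 0 0 3 -1;0 0 0 0 0 3 -1"}}

```text
time: 36.33
eef_pos: [0.491, -0.1469, 0.0911]
tcp_rot: [0.996, 0.089, 0.0, -0.0]
contact_force: [-2.5, -0.2, 7.4]
opening: 0.514
finger_force: 41.3
```

Request:
{"api": "send_rows", "payload": {"rows": "0 0 0 0 0 -0.5 0.1;0 0 0 0 0 -0.5 0.2;0 0 0 0 0 -0.5 0.3;0 0 0 0 0 -0.5 0.3;0 0 0 0 0 -15 0.3;0 0 0 0 0 -45 0.3;0 0 0 0 0 -90 0.3;0 0 0 0 0 -135 0.3"}}

```text
time: 37.33
eef_pos: [0.4905, -0.1468, 0.2271]
tcp_rot: [0.996, 0.089, 0.0, 0.0]
contact_force: [1.0, 0.1, 0.6]
opening: 0.647
finger_force: 0.0
```

Request:
{"api": "send_rows", "payload": {"rows": "0 0 0 0 0 -40 0.4;0 0 0 0 0 -40 0.4;0 0 0 0 0 -40 0.4"}}

```text
time: 37.7
eef_pos: [0.4902, -0.1466, 0.2648]
tcp_rot: [0.996, 0.089, -0.0, -0.0]
contact_force: [-0.4, -0.2, -0.2]
opening: 0.698
finger_force: 0.0
```

```bash
python3 -c "
from h import *
st();go(.512,.3262,.264,10.3)
p=shot('wrist','w10.png');look(p,['black_jar'])
print(np.round(proj(p,(.491,-.1469,.111))))"
```

```text
t 37.7 pos [ 0.4902 -0.1466  0.2648] op 0.6979077371047856 F [-0.4 -0.2 -0.2] ff 0.0 q [-0.489 -0.088  1.96   0.     1.27   0.903]
[[0.984, 0.178, -0.0], [0.178, -0.984, 0.0], [-0.0, -0.0, -1.0]]
row [ -0.  -0. -90.] [ 105.6 -461.4    0.8]
black_jar 0.62 [ 0.491 -0.151  0.11 ] px 327.0 190.0
[323. 190.]
```

View pics/w10.png

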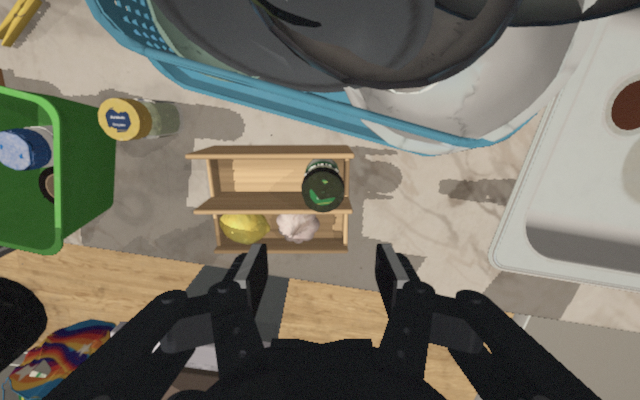

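The black jar stands upright in the back place at (323,188). Now I'll fetch the red jar.

Request:
{"api": "send_rows", "payload": {"rows": "0 0 -10 12 -50 0 0.4;0 0 -20 24 -105 0 0.4;0 0 -30 38 -165 0 0.4;0 0 -40 51 -220 0 0.4;0 0 -50 63 -275 0 0.4;0 0 -60 76 -330 0 0.4;0 0 -70 89 -385 0 0.4;0 0 -80 100 -435 0 0.4"}}

```text
time: 38.8
eef_pos: [0.5106, 0.3008, 0.2629]
tcp_rot: [0.703, 0.711, -0.001, -0.001]
contact_force: [-0.1, 0.2, -0.2]
opening: 0.699
finger_force: 0.0
```

Request:
{"api": "send_rows", "payload": {"rows": "0 0 -10 26 5 0 0.4;0 0 -10 26 5 0 0.4;0 0 -10 26 5 0 0.4;0 0 -10 26 5 0 0.4"}}

```text
time: 39.3
eef_pos: [0.5163, 0.3239, 0.2644]
tcp_rot: [0.642, 0.767, -0.0, -0.0]
contact_force: [0.3, -0.0, 0.9]
opening: 0.698
finger_force: 0.0
```

```bash
python3 -c "
from h import *
st();go(.512,.3262,.1195,10.3)
p=shot('wrist');look(p,['red_jar'])
print(np.round(proj(p,(.512,.3262,.125))))"
```

```text
t 39.3 pos [0.5163 0.3239 0.2644] op 0.698181666223742 F [ 0.3 -0.   0.9] ff 0.0 q [ 0.394  0.136  1.732 -0.     1.274  0.218]
[[-0.176, 0.984, -0.001], [0.984, 0.176, -0.001], [-0.0, -0.001, -1.0]]
row [-0.1  0.  -0.2] [  3.1  -3.7 144.9]
red_jar 0.82 [0.51  0.331 0.124] px 317.0 188.0
[318. 194.]
```

Request:
{"api": "send_rows", "payload": {"rows": "0 0 0 3 -4 20 0.4;0 0 0 3 -4 60 0.4;0 0 0 3 -4 100 0.4;0 0 0 3 -4 130 0.4;0 0 0 3 -4 142 0.4;0 0 0 3 -4 145 0.4;0 0 0 3 -4 145 0.4;0 0 0 3 -4 145 0.2"}}

```text
time: 40.4
eef_pos: [0.5128, 0.3277, 0.1214]
tcp_rot: [0.641, 0.768, 0.001, 0.001]
contact_force: [-0.0, 0.1, 0.1]
opening: 0.597
finger_force: 0.0
```

Request:
{"api": "send_rows", "payload": {"rows": "0 0 0 0 0 0 0;0 0 0 0 0 0 -1;0 0 0 0 0 0 -1;0 0 0 0 0 0 -1;0 0 0 0 0 0 -1"}}

```text
time: 41.02
eef_pos: [0.5127, 0.3277, 0.1215]
tcp_rot: [0.641, 0.767, 0.001, 0.0]
contact_force: [-1.4, -1.2, 6.3]
opening: 0.506
finger_force: 40.0
```

Request:
{"api": "send_rows", "payload": {"rows": "0 0 0 0 0 -10 -1;0 0 0 0 0 -30 -1;0 0 0 0 0 -65 -1;0 0 0 0 0 -105 -1;0 0 0 0 0 -140 -1;0 0 0 0 0 -145 -1;0 0 0 0 0 -145 -1"}}

```text
time: 41.9
eef_pos: [0.5116, 0.3271, 0.2644]
tcp_rot: [0.641, 0.767, -0.0, -0.0]
contact_force: [0.2, -0.4, -1.9]
opening: 0.508
finger_force: 40.8
```

```bash
python3 -c "
from h import *
st();go(.4816,-.0900,.264,10.3)"
```

```text
t 41.9 pos [0.5116 0.3271 0.2644] op 0.5083386495068333 F [ 0.2 -0.4 -1.9] ff 40.84163546562195 q [ 0.402  0.131  1.738 -0.     1.273  0.223]
[[-0.178, 0.984, -0.0], [0.984, 0.178, -0.0], [-0.0, -0.0, -1.0]]
row [-0.  0. -0.] [-405.1 -103.8    0.5]
```

Request:
{"api": "send_rows", "payload": {"rows": "0 0 0 -25 -6 0 -1;0 0 0 -75 -19 0 -1;0 0 0 -130 -33 0 -1;0 0 0 -185 -48 0 -1;0 0 0 -240 -62 0 -1;0 0 0 -295 -76 0 -1;0 0 0 -350 -90 0 -1;0 0 0 -385 -99 0 -1"}}

```text
time: 42.9
eef_pos: [0.4815, -0.0711, 0.2623]
tcp_rot: [0.642, 0.767, -0.001, -0.002]
contact_force: [0.8, -0.2, -1.2]
opening: 0.507
finger_force: 40.9
```

Request:
{"api": "send_rows", "payload": {"rows": "0 0 0 -18.5 -4.5 0 -1;0 0 0 -18.5 -4.5 0 -1;0 0 0 -18.5 -4.5 0 -1;0 0 0 -18.5 -4.5 0 -1"}}

```text
time: 43.4
eef_pos: [0.4818, -0.0871, 0.2643]
tcp_rot: [0.641, 0.768, -0.0, -0.001]
contact_force: [-0.6, -0.0, -0.9]
opening: 0.511
finger_force: 40.9
```

```bash
python3 -c "
from h import *
st();go(.4814,-.0887,.111,10.3)
"
```

```text
t 43.4 pos [ 0.4818 -0.0871  0.2643] op 0.5106151050260467 F [-0.6 -0.  -0.9] ff 40.884810090065 q [-0.387 -0.141  2.009  0.     1.275 -0.567]
[[-0.179, 0.984, -0.001], [0.984, 0.179, 0.001], [0.001, -0.001, -1.0]]
row [-0. -0.  0.] [ -1.6  -0.5 153.3]
```

Request:
{"api": "send_rows", "payload": {"rows": "0 0 0 -1.5 -0.5 25 -1;0 0 0 -1.5 -0.5 60 -1;0 0 0 -1.5 -0.5 95 -1;0 0 0 -1.5 -0.5 120 -1;0 0 0 -1.5 -0.5 135 -1;0 0 0 -1.5 -0.5 143 -1;0 0 0 -1.5 -0.5 147 -1;0 0 0 -1.5 -0.5 147 -1"}}

```text
time: 44.4
eef_pos: [0.4821, -0.0899, 0.1184]
tcp_rot: [0.641, 0.768, 0.0, 0.0]
contact_force: [0.6, -0.9, -0.4]
opening: 0.51
finger_force: 40.9
```

Request:
{"api": "send_rows", "payload": {"rows": "0 0 0 0 0 1 -1;0 0 0 0 0 2 -1;0 0 0 0 0 3 -1;0 0 0 0 0 4 -1;0 0 0 0 0 4 -1"}}

```text
time: 45.02
eef_pos: [0.4816, -0.0897, 0.1137]
tcp_rot: [0.641, 0.767, -0.0, -0.0]
contact_force: [-0.8, 0.1, -0.7]
opening: 0.504
finger_force: 40.9
```

Request:
{"api": "send_rows", "payload": {"rows": "0 0 0 0 0 1 -1;0 0 0 0 0 2 -1;0 0 0 0 0 2.5 -1;0 0 0 0 0 2.5 -1"}}

```text
time: 45.52
eef_pos: [0.4817, -0.0898, 0.1116]
tcp_rot: [0.641, 0.768, -0.0, 0.0]
contact_force: [-1.0, -0.2, 0.9]
opening: 0.507
finger_force: 41.1
```

Request:
{"api": "send_rows", "payload": {"rows": "0 0 0 0 0 0.5 -1;0 0 0 0 0 0.5 -1;0 0 0 0 0 0.5 0.1;0 0 0 0 0 0.5 0.25;0 0 0 0 0 0 0.4;0 0 0 0 0 -10 0.4;0 0 0 0 0 -45 0.4;0 0 0 0 0 -90 0.4"}}

```text
time: 46.52
eef_pos: [0.481, -0.0895, 0.2018]
tcp_rot: [0.641, 0.767, -0.0, -0.001]
contact_force: [0.5, 0.3, -0.1]
opening: 0.701
finger_force: 0.0
```

Request:
{"api": "send_rows", "payload": {"rows": "0 0 0 0 0 -50 0.4;0 0 0 0 0 -90 0.4;0 0 0 0 0 -90 0.4"}}

```text
time: 46.9
eef_pos: [0.4835, -0.0904, 0.2967]
tcp_rot: [0.641, 0.768, 0.002, 0.005]
contact_force: [-0.9, 0.1, -0.0]
opening: 0.7
finger_force: 0.0
```

```bash
python3 -c "
from h import *
st();go(.4055,.3447,.29,-79.7)
p=shot('wrist');look(p,['red_jar','black_jar'])
print(np.round(proj(p,(.4816,-.0902,.115))))"
```

```text
t 46.9 pos [ 0.4835 -0.0904  0.2967] op 0.7001410123743415 F [-0.9  0.1 -0. ] ff 0.0 q [-0.391 -0.165  1.971  0.     1.326 -0.571]
[[-0.178, 0.984, 0.009], [0.984, 0.178, -0.004], [-0.005, 0.008, -1.0]]
row [ 0.6 -0.1 90. ] [442.1   0.7   4.4]
red_jar 0.74 [ 0.482 -0.087  0.114] px 320.0 182.0
black_jar 0.95 [ 0.486 -0.146  0.109] px 314.0 228.0
[319. 184.]
```

Red is back in the middle place. Next is the chilli bottle: turn +90° and move above it.

Request:
{"api": "send_rows", "payload": {"rows": "0 0 10 50 0 0 0.4;0 0 20 105 0 0 0.4;0 0 30 160 0 0 0.4;0 0 40 215 0 0 0.4;0 0 50 270 0 0 0.4;0 0 60 325 0 0 0.4;0 0 70 375 0 0 0.6;0 0 80 420 0 0 0.6"}}

```text
time: 48.05
eef_pos: [0.4062, 0.3219, 0.2891]
tcp_rot: [0.978, 0.207, -0.002, 0.001]
contact_force: [0.5, -0.1, -0.3]
opening: 0.797
finger_force: 0.0
```

Request:
{"api": "send_rows", "payload": {"rows": "0 0 10 4 -22 0 0.6;0 0 10 4 -22 0 0.6;0 0 10 4 -22 0 0.6;0 0 10 4 -22 0 0.6"}}

```text
time: 48.55
eef_pos: [0.4025, 0.3412, 0.2909]
tcp_rot: [0.992, 0.123, -0.0, 0.0]
contact_force: [-0.5, 1.2, 0.5]
opening: 0.798
finger_force: 0.0
```

```bash
python3 -c "
from h import *
st();go(.4055,.3447,.1715,-79.7)
p=shot('wrist');look(p,['chilli_bottle'])
print(np.round(proj(p,(.4055,.3447,.204))))
c=cv2.cvtColor(p['color'],cv2.COLOR_RGB2HSV);m=(((c[...,0]<8)|(c[...,0]>172))&(c[...,1]>170)&(c[...,2]>110)).astype(np.uint8)
k,l,s,ce=cv2.connectedComponentsWithStats(m);i=1+s[1:,4].argmax();print(s[i],ce[i])"
```

```text
t 48.55 pos [0.4025 0.3412 0.2909] op 0.7978160894894364 F [-0.5  1.2  0.5] ff 0.0 q [ 0.511 -0.069  1.895 -0.     1.317  1.835]
[[0.97, 0.244, -0.001], [0.244, -0.97, -0.001], [-0.001, 0.0, -1.0]]
row [0.  0.  3.8] [  3.8  -2.7 119.4]
chilli_bottle 0.56 [0.407 0.344 0.147] px 321.0 188.0
[320. 209.]
[307 191  29  14 156] [319.97435897 196.78205128]
```

Request:
{"api": "send_rows", "payload": {"rows": "0 0 4 4 -3 20 0.6;0 0 4 4 -3 60 0.6;0 0 4 4 -3 95 0.6;0 0 4 4 -3 113 0.6;0 0 4 4 -3 119 0.6;0 0 4 4 -3 119 0.6;0 0 4 4 -3 119 0.2;0 0 4 4 -3 119 -0.1", "grip_force": 35}}

```text
time: 49.65
eef_pos: [0.4061, 0.3465, 0.1737]
tcp_rot: [0.996, 0.088, 0.001, -0.0]
contact_force: [0.4, -0.3, 0.1]
opening: 0.451
finger_force: 0.0
```

Request:
{"api": "send_rows", "payload": {"rows": "0 0 0 0 0 0 -0.4;0 0 0 0 0 0 -1;0 0 0 0 0 0 -1;0 0 0 0 0 0 -1;0 0 0 0 0 0 -1"}}

```text
time: 50.28
eef_pos: [0.4062, 0.3465, 0.1737]
tcp_rot: [0.996, 0.088, 0.001, -0.0]
contact_force: [-0.8, -0.0, 5.2]
opening: 0.37
finger_force: 34.8
```

Request:
{"api": "send_rows", "payload": {"rows": "0 0 0 0 0 -10 -1;0 0 0 0 0 -30 -1;0 0 0 0 0 -65 -1;0 0 0 0 0 -105 -1;0 0 0 0 0 -140 -1;0 0 0 0 0 -150 -1;0 0 0 0 0 -150 -1"}}

```text
time: 51.15
eef_pos: [0.4051, 0.346, 0.3215]
tcp_rot: [0.996, 0.088, -0.001, 0.0]
contact_force: [-0.3, 0.0, -2.8]
opening: 0.376
finger_force: 34.7
```

```bash
python3 -c "
from h import *
st();go(.471,-.0345,.321,-79.7)"
```

```text
t 51.15 pos [0.4051 0.346  0.3215] op 0.37580221969270794 F [-0.3  0.  -2.8] ff 34.68670365109574 q [ 0.516 -0.076  1.846  0.     1.373  1.91 ]
[[0.984, 0.176, -0.001], [0.176, -0.984, -0.0], [-0.001, 0.0, -1.0]]
row [ 0.   0.1 -0.2] [ -2.1 386.2   0.6]
```

Request:
{"api": "send_rows", "payload": {"rows": "0 0 0 -2 25 0 -1;0 0 0 -2 70 0 -1;0 0 0 -2 125 0 -1;0 0 0 -2 180 0 -1;0 0 0 -2 235 0 -1;0 0 0 -2 290 0 -1;0 0 0 -2 340 0 -1;0 0 0 -2 370 0 -1"}}

```text
time: 52.15
eef_pos: [0.4677, -0.0204, 0.3193]
tcp_rot: [0.996, 0.087, -0.002, -0.001]
contact_force: [0.2, 0.4, -2.4]
opening: 0.364
finger_force: 34.8
```

Request:
{"api": "send_rows", "payload": {"rows": "0 0 0 0 15 0 -1;0 0 0 0 15 0 -1;0 0 0 0 15 0 -1;0 0 0 0 15 0 -1"}}

```text
time: 52.65
eef_pos: [0.4711, -0.0321, 0.3223]
tcp_rot: [0.996, 0.089, -0.0, -0.0]
contact_force: [-0.2, 0.2, -3.0]
opening: 0.37
finger_force: 34.9
```

```bash
python3 -c "
from h import *
st();go(.471,-.0345,.165,-79.7)"
```

```text
t 52.65 pos [ 0.4711 -0.0321  0.3223] op 0.3697440385362292 F [-0.2  0.2 -3. ] ff 34.85489054757636 q [-0.283 -0.224  1.974  0.     1.391  1.108]
[[0.984, 0.178, -0.0], [0.178, -0.984, 0.0], [-0.0, -0.0, -1.0]]
row [-0.   0.  -0.1] [ -0.6   2.4 157.3]
```

Request:
{"api": "send_rows", "payload": {"rows": "0 0 0 0 1.5 25 -1;0 0 0 0 1.5 60 -1;0 0 0 0 1.5 95 -1;0 0 0 0 1.5 125 -1;0 0 0 0 1.5 140 -1;0 0 0 0 1.5 147 -1;0 0 0 0 1.5 151 -1;0 0 0 0 1.5 151 -1"}}

```text
time: 53.65
eef_pos: [0.4721, -0.0348, 0.1722]
tcp_rot: [0.996, 0.088, 0.001, 0.0]
contact_force: [-0.6, -0.5, -2.7]
opening: 0.369
finger_force: 34.9
```

Request:
{"api": "send_rows", "payload": {"rows": "0 0 0 0 0 1 -1;0 0 0 0 0 2 -1;0 0 0 0 0 3 -1;0 0 0 0 0 4 -1;0 0 0 0 0 4 -1"}}

```text
time: 54.28
eef_pos: [0.4714, -0.0346, 0.1672]
tcp_rot: [0.996, 0.088, -0.0, -0.0]
contact_force: [0.1, -0.7, -2.4]
opening: 0.372
finger_force: 34.9
```

Request:
{"api": "send_rows", "payload": {"rows": "0 0 0 0 0 1 -1;0 0 0 0 0 2 -1;0 0 0 0 0 3 -1;0 0 0 0 0 3 -1"}}

```text
time: 54.78
eef_pos: [0.4714, -0.0346, 0.1642]
tcp_rot: [0.996, 0.088, -0.0, -0.0]
contact_force: [-0.1, 0.0, -2.8]
opening: 0.374
finger_force: 34.9
```

Request:
{"api": "send_rows", "payload": {"rows": "0 0 0 0 0 1 -1;0 0 0 0 0 1.5 -1;0 0 0 0 0 1.5 -1"}}

```text
time: 55.15
eef_pos: [0.4721, -0.0348, 0.1637]
tcp_rot: [0.996, 0.088, 0.001, 0.0]
contact_force: [-0.3, 0.3, 1.7]
opening: 0.372
finger_force: 35.4
```

Request:
{"api": "send_rows", "payload": {"rows": "0 0 0 0 0 0 -0.1;0 0 0 0 0 0 0;0 0 0 0 0 0 0.3;0 0 0 0 0 0 0.4;0 0 0 0 0 -15 0.5;0 0 0 0 0 -55 0.6;0 0 0 0 0 -100 0.8;0 0 0 0 0 -130 0.8"}}

```text
time: 56.15
eef_pos: [0.4722, -0.0348, 0.2967]
tcp_rot: [0.996, 0.088, 0.002, 0.001]
contact_force: [0.4, 0.7, 0.4]
opening: 0.899
finger_force: 0.0
```

Request:
{"api": "send_rows", "payload": {"rows": "0 0 0 -10 150 0 0.8;0 0 0 -10 150 0 0.8;0 0 0 -10 150 0 0.8;0 0 0 -10 150 0 0.8;0 0 0 -10 150 0 0.8"}}

```text
time: 56.78
eef_pos: [0.4881, -0.1835, 0.2934]
tcp_rot: [0.996, 0.089, 0.0, -0.0]
contact_force: [-0.1, 0.9, 0.1]
opening: 0.902
finger_force: 0.0
```

```bash
python3 -c "
from h import *
st()
p=shot('wrist','w11.png');look(p,['chilli_bottle','red_jar','black_jar'])
p=shot('top');look(p,['chilli_bottle','pill_bottle','yellow_jar','lemon','garlic','red_jar'])"
```

```text
t 56.775 pos [ 0.4881 -0.1835  0.2934] op 0.9015329565866725 F [-0.1  0.9  0.1] ff 0.0 q [-0.554 -0.087  1.906  0.     1.322  0.839]
[[0.984, 0.176, 0.0], [0.176, -0.984, 0.0], [0.0, -0.0, -1.0]]
chilli_bottle 0.6 [ 0.473 -0.049  0.134] px 192.0 181.0
red_jar 0.72 [ 0.49  -0.098  0.114] px 246.0 169.0
black_jar 0.73 [ 0.472 -0.048  0.134] px 190.0 182.0
black_jar 0.63 [ 0.489 -0.156  0.11 ] px 299.0 179.0
chilli_bottle 0.57 [ 0.459 -0.027  0.123] px 364.0 198.0
pill_bottle 0.92 [0.471 0.179 0.09 ] px 269.0 193.0
yellow_jar 0.92 [0.513 0.062 0.097] px 322.0 174.0
lemon 0.93 [ 0.4   -0.053  0.05 ] px 372.0 228.0
garlic 0.94 [ 0.415 -0.124  0.044] px 402.0 222.0
red_jar 0.66 [ 0.474 -0.09   0.119] px 393.0 192.0
red_jar 0.28 [ 0.485 -0.144  0.112] px 418.0 187.0
```

View pics/w11.png

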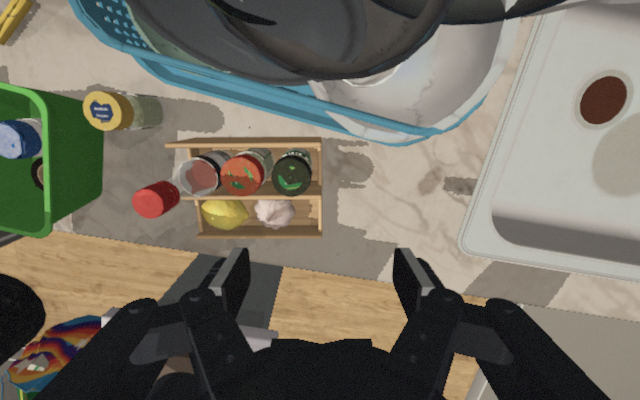

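The three items stand in the lane: chilli cap (155,198), red (243,173) and black (293,173). The pill is in the tub at (18,140), and the bystanders read the same as at the start. I'll hand in.

```bash
python3 -c "
from h import *
print(ctrl.sign_off())"
```

```text
the job is handed in; nothing more can be done
None
```

The job is handed in with every move done in order; the last pictures show all four bottles and jars upright in their places and the bystanders unmoved, but `sign_off()` gave no pass or fail result.

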